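# Take over from the locking fork and counter-hold the hidden bolt head

## Robot

A 7-joint arm with a two-finger parallel gripper is mounted at the origin on a cart in front of the work surface, level with it; the furniture and walls round the work are solid. World frame = base frame: x ahead of the robot, y to its left, z up, the work surface at z = 0. Lengths are in m, angles in rad, forces in N, time in s.
With the tool pointing down it reaches from about 0.425 to 0.825 m from the base axis. Payload 3.6 kg.
Tool frame: the origin (TCP) lies between the finger pads, 19 mm behind the fingertips; this is the grasp point; z points along the fingers, y is the line along which they close (so a half turn about z gives the same grasp; the last joint's range is limited). The gripper opens to 93 mm and grips with 3 to 60 N. Pads are 15 mm wide; open, the fingers measure 128 mm over their backs; the gripper's body (75 mm by 188 mm) begins 65 mm behind the grasp point.
Start: joints at [1.27, 0.615, -0.013, 1.423, 0.008, 1.103, -0.04], TCP at [0.176, -0.626, 0.237] pointing down, gripper open.
Joint ranges: [-3.12, 3.12], [-0.3, 2.06], [-1.34, 1.32], [0.26, 2.42], [-1.36, 4.5], [0.01, 1.98], [-2.84, 2.84]. Speed limits (rad/s): [2.79, 2.79, 3.14, 3.14, 3.14, 3.14, 3.14].

## Interface

Orientations are given as [roll, pitch, yaw] about the fixed x, y, z axes, in that order (R = Rz(yaw) Ry(pitch) Rx(roll)).
In Python, from bench import status, grab_frame, camera_model, workorder gives the robot as it stands.
- The arm moves only by the shell command python3 -m handwheel 'ROWS' [FORCE]. ROWS is JSON, a list of rows, each a list of 7 numbers: the shift along the tool's x, y, z in mm, then the turn, a rotation vector about the tool's x, y, z in degrees, then the closure, from 0 (fully open) to 1 (shut). A call has 1 to 20 rows; each row is the pose to reach, as a shift and turn from the pose commanded when the call began, along the tool's axes at that moment; what a row does not reach only later rows make up. A row lasts 1/10 s, in which the tool goes at most 50 mm and 8.59 degrees, less where a joint would pass 70% of its speed; a pose out of reach is approached as far as the arm can. A call with a gripper value outside its range is refused whole. The fingers move at their own pace and stop on an object; FORCE is the grip in N (left out, the last holds). Time passes only in rows, so rows that repeat a pose let the fingers close. It gives the time, the measured TCP pose, the force, the opening and the grip force at its end, in the units of the state.
- status.observe(): the state, without advancing time (a new reading comes with each control period).
- grab_frame(name): name is "scene" or "top" or "wrist"; returns (picture, depth): 400x640x3 uint8, blue, green, red; 400x640 float32, m along the optical axis (not along the pixel's ray), 0 where there is no reading.
- camera_model(name): a dict with "fx", "fy", "cx", "cy" (pixels), "k1" (the pictures are not rectified: a ray, as slopes to the right and down, at radius r is drawn at 1 + k1 r^2 times it, then the intrinsics apply), "R" (3x3) and "t" (3): a world point X has camera coordinates R X + t. Camera axes: x right, y down, z forward; pixel columns grow to the right and rows downward; lengths in m; the calibration is good to about 2 mm. A picture is of the moment at which its call begins: read the wrist's pose just before it. camera_model takes no time and is no camera call; for the wrist camera it gives the pose at the moment of the call.
- workorder.finish_job(): hands the job in; it is judged then, once.
The state is a dict: "time_s": time; "joint_positions": joint angles; "qd": joint speeds; "tau": joint torques, N m; "position": TCP position; "ee_rot": TCP orientation; "ft_force": force on the tool from outside, world axes, zero at the start; "torque": the same for the moment, N m; "grip_width": finger opening in m; "grasp_force": force on a finger pad.
Only numpy, scipy, OpenCV 4.12 (cv2) and the standard library are available. Lean on these libraries where they do the work, as an engineer would, in place of code of your own. Each camera call takes 0.05 s, during which the arm holds its last target. There are 200 camera calls.

## Task

Lift the flat locking fork straight up off the bolt in the steel bracket and slide it edgewise, legs down, fully home into the slot of the aluminium block, and let go of it. The sprung bolt will turn a little once the fork is off; reach down into the gap behind the bracket's front plate, grip the hidden hex head between the fingers, turn it back until the pointer at the front stands upright, and hold it there against its spring so the backing nut could be tightened. The program finishes while still gripping the head, and the loose spanner, washer and spare bolt are to be left alone.

Things in the scene. Friction and masses are not known exactly. Their poses are not given: they have to be found in the camera images.
- bracket: Fixed dark steel U-bracket. Origin: centre of underside, z up, x from front to rear plate (away from the robot, yaw within 0.3 rad). Base 104 x 110 x 10 mm. Two upright plates, 8 mm thick, 100 mm wide in y, tops at z = 87 mm: front x -28 to -20, rear x +20 to +28 mm; the 40 mm gap is open above and at both y ends. In it a low frame, 28 mm high (x -15 to +3, y +-35), locates the fork's legs.
- head_center (a point): Centre of the hex head, in the bracket's frame at x = -6, y = 0, z = 65 mm; axes as the bracket's. The bolt axis passes here along the bracket's x. In front of the front plate sit the backing nut (24 mm across flats) and thread, out to x = -58 mm, and a flat pointer at x -34 to -30 mm, reaching 43 mm out from the axis.
- bolt_head (a point): Hex head in the gap, 24 mm across flats, 27.7 mm across corners, 18 mm long (bracket x -15 to +3 mm). Origin: its centre, on the axis; it turns with the bolt about x. At bolt = 0 two flats stand vertical, facing +y and -y. Turned by angle a, these flats are gripped squarely by a downward tool tilted by a about the bracket's +x.
- bolt (a joint): Turn of the bolt (head, nut, pointer together) about the bracket's +x, rad, -0.6 to 0.6. 0: pointer straight up, two flats vertical. Positive: pointer leans to the bracket's -y. A spring (0.15 N m/rad, rest at +0.30) turns it: held by the fork it stands at about 0.14, without it at about 0.28, and it returns there when let go.
- fork: Loose flat steel fork, 0.15 kg, 8 mm thick (x), upright; origin: centre of underside between its feet. Two legs, 54 mm over both (y), 25.5 mm apart, up to z = 70; cross-piece up to 86; above it the grip tab, 10 mm thick (x), 24 wide (y), to z = 131 mm. At first it stands on the bracket's base (bracket x = -6, z = 10 mm) astride the head; lift 85 mm to be clear. Half a turn makes no difference.
- rack: Fixed aluminium holder block 60 (x) x 110 (y) x 45 mm high; origin: centre of its underside, z up, yaw within 0.3 rad. In its top, centred, one slot for the fork 11 mm (x) x 57 mm (y), 30 mm deep with a 2 mm chamfer; two small round holes are not used.
- rack_floor (a point): Centre of the slot's floor, 15 mm above the bench, axes as the rack's. The fork's origin is here when fully home.
- spanner: Loose bystander: combination spanner 171 mm long lying flat near the bench's front edge.
- washer: Loose bystander: ring washer, 58 mm across, 8 mm high, lying flat behind the work.
- spare_bolt: Loose bystander: hex bolt 65 mm long lying on the bench behind the work.
Mind the look-alikes: they are no part of the job. What is meant by the fork is not pink, and is the larger of those in its own colour.

How it is judged:
On the way, in this order (a step that is already met when the one before it is completed fails the run):
1. the fork stands fully home in the block's slot, let go (z of fork in the frame of rack_floor between -0.004 and 0.006 m and horizontal distance between fork and rack_floor below 0.006 m and angle between fork's own z axis and vertical below 0.12 rad and angle between the x axis of fork and the x axis of rack, either way round below 0.12 rad and contact force between the fingers and fork below 0.2 N), for 0.2 s.
2. the fingers grip the bolt head and hold the bolt with its pointer upright (value of joint bolt between -0.09 and 0.09 rad and contact force between the fingers and bolt above 8 N and x of the grasp point in the frame of head_center between -0.014 and 0.026 m and distance between the grasp point and head_center below 0.04 m), for 0.2 s.
At the end, for the whole second after the job is handed in: Fork upright in the slot, square to it within 7 degrees, feet within 6 mm of the slot's floor and centre, not touched by the fingers; fingers in the gap (TCP within 40 mm of the head's centre) pressing the head with over 8 N and holding the bolt still within 0.09 rad of pointer upright (all of step 1 and all of step 2 and velocity of joint bolt between -0.1 and 0.1 rad/s); the arm keeps its last pose, push and grip.
It fails at once if the spanner is moved by more than 30 mm (distance of spanner from where it was at the start of the episode above 0.03 m).
It fails at once if the washer is moved by more than 30 mm (distance of washer from where it was at the start of the episode above 0.03 m).
It fails at once if the spare bolt is moved by more than 30 mm (distance of spare_bolt from where it was at the start of the episode above 0.03 m).
It also fails if it takes over 56 s, if anything falls off the work surface, if the arm or the gripper's body presses on something with over 40 N, if the wrist force passes 120 N, or if a joint passes its speed limit or range.

## Working session

There is one attempt and no reset: what is moved stays moved. The work goes in short steps, Python scripts to look and compute and a shell command to move; the robot and the scene stay as the last step left them, time stands still between calls to the robot, and variables do not carry over. Pictures are saved under pics/ and viewed, at most 10 in all, crops included, and the job is handed in when it is done.

```bash
ls; mkdir -p pics; cat > h.py <<'E'
import numpy as np, cv2
from bench import status, grab_frame, camera_model
def cloud(name):
    m=camera_model(name); im,d=grab_frame(name)
    h,w=d.shape; u,v=np.meshgrid(np.arange(w),np.arange(h))
    x=(u-m["cx"])/m["fx"]; y=(v-m["cy"])/m["fy"]; a,b=x.copy(),y.copy()
    for _ in range(8):
        s=1+m["k1"]*(a*a+b*b); a,b=x/s,y/s
    P=np.stack([a*d,b*d,d],-1)
    W=(P-np.array(m["t"]))@np.array(m["R"])
    W[d==0]=np.nan
    return im,d,W
def st():
    s=status.observe(); print({k:np.round(s[k],3).tolist() for k in ("time_s","joint_positions","position","ee_rot","ft_force","grip_width","grasp_force")}); return s
E
python3 - <<'E'
from h import *
st()
for n in("scene","top"):
    im,d,W=cloud(n); cv2.imwrite(f"pics/{n}1.png",im); np.savez(f"pics/{n}1.npz",im=im,W=W)
    m=camera_model(n); print(n,-np.array(m["R"]).T@np.array(m["t"]))
E
```

```text
pics
{'time_s': 0.0, 'joint_positions': [1.27, 0.616, -0.013, 1.425, 0.008, 1.103, -0.04], 'position': [0.176, -0.625, 0.236], 'ee_rot': [-3.139, 0.0, 0.275], 'ft_force': [0.751, 1.004, -0.283], 'grip_width': 0.093, 'grasp_force': 0.0}
scene [-0.0491837   0.19802084  0.50495748]
top [ 0.51450933 -0.20579423  1.16721694]
```

View pics/scene1.png

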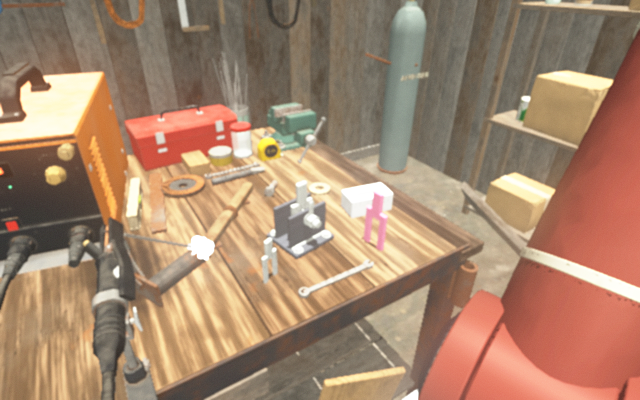

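View pics/top1.png

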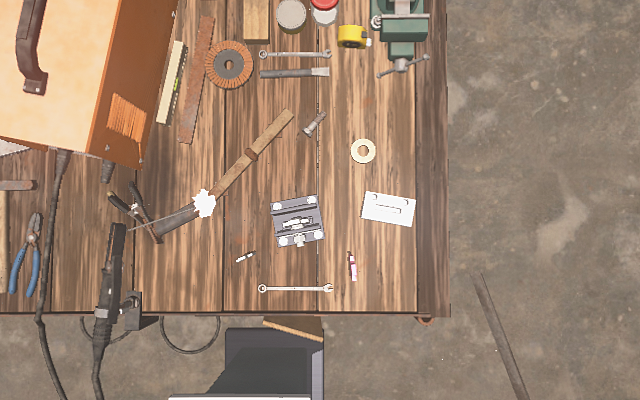

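Candidates for the fork: the grey one in the bracket, scene (303,195) / top (296,222). A small grey one stands free, scene (268,260) / top (246,256). A pink one is at scene (376,220) / top (352,266). By description it is the grey one in the bracket. White block: top (388,208). I'll check this with a crop and measure.

```bash
python3 - <<'E'
from h import *
a=np.load("pics/top1.npz");im,W=a["im"],a["W"]
c=cv2.resize(im[180:280,230:430],None,fx=4,fy=4,interpolation=cv2.INTER_CUBIC)
s=np.load("pics/scene1.npz");e=cv2.resize(s["im"][170:290,245:405],None,fx=2,fy=2,interpolation=cv2.INTER_CUBIC)
o=np.zeros((400+240,800,3),np.uint8);o=np.zeros((600,800,3),np.uint8)
o[:400]=c; o[400:600,:320]=e[:200]; o[400:,400:]=0
cv2.imwrite("pics/crop.png",o)
X,Y,Z=W[...,0],W[...,1],W[...,2]
def rect(name,box,lo,hi):
    y0,y1,x0,x1=box; P=W[y0:y1,x0:x1].reshape(-1,3); P=P[(P[:,2]>lo)&(P[:,2]<hi)]
    r=cv2.minAreaRect(P[:,:2].astype(np.float32)*1000); print(name,len(P),r,np.median(P[:,2]),P[:,2].max())
rect("rack",(185,235,355,420),.035,.055)
rect("base",(185,255,262,335),.004,.016)
rect("base+",(185,255,262,335),.004,.095)
rect("plates",(185,255,262,335),.078,.095)
rect("tab",(185,255,262,335),.115,.16)
rect("small",(245,270,230,262),.03,.2)
rect("pink",(245,285,340,365),.03,.2)
rect("spanner",(280,298,250,340),-.01,.03)
for v in range(190,252,4): print(v,' '.join(f"{z*1000:4.0f}" for z in Z[v,266:332:3]))
E
```

```text
rack 1199 ((572.939208984375, -333.405029296875), (110.21886444091797, 60.17276382446289), 79.77088165283203) 0.04480941028484691 0.0530159376378266
base 1343 ((549.15869140625, -131.4053955078125), (165.81362915039062, 154.038818359375), 89.16676330566406) 0.0100620268907781 0.015992321412046154
base+ 2167 ((549.15869140625, -131.4053955078125), (165.81362915039062, 154.038818359375), 89.16676330566406) 0.012258279096241515 0.09481417137365142
plates 419 ((537.9876098632812, -131.90328979492188), (74.93194580078125, 98.86193084716797), 10.61193561553955) 0.08637860514406866 0.09481417137365142
tab 62 ((541.2947998046875, -131.86492919921875), (9.784305572509766, 23.390382766723633), 11.760860443115234) 0.14004613633152635 0.14348083154492478
small 60 ((466.0273742675781, -19.088825225830078), (6.470005035400391, 36.318233489990234), 25.82793617248535) 0.07741482417304302 0.09578653955030479
pink 129 ((445.1783142089844, -252.75521850585938), (52.6149787902832, 9.704934120178223), 6.014002323150635) 0.10898012367029906 0.13618566737294566
spanner 1595 ((392.14593505859375, -124.64552
[... 1240 characters left out ...]
5   -2   -0   -2
230   -0    2   -2   11   12   12   11    6   90   88   86   87   87   86   84   33   13   18   10   11   -1    0
234    2   -1   -1   87   85   86   88   83   36   71   84  105    7   10   11   10   13   15   15  nan    3    1
238   -3    0    2    0    8    9   13    8   11   65   82   78   75   11    9    6    9   11   13   12   -2   -6
242   -2    3   -0   -2    6   20   18    7    5   11   77   73   70   11   -3    4   -2 -511   -0    3   -2   -0
246   -2    1   -2   -0   11   12    4   -0    2    1   -1   72    3    3   -5    0   -4 -514   -1    0    1   -1
250   -1    2  nan    2   -2   -1   -1   -7    2    0   -3   -2   -0    1   -1   -3    4 -524    1    0    0   -1
```

View pics/crop.png

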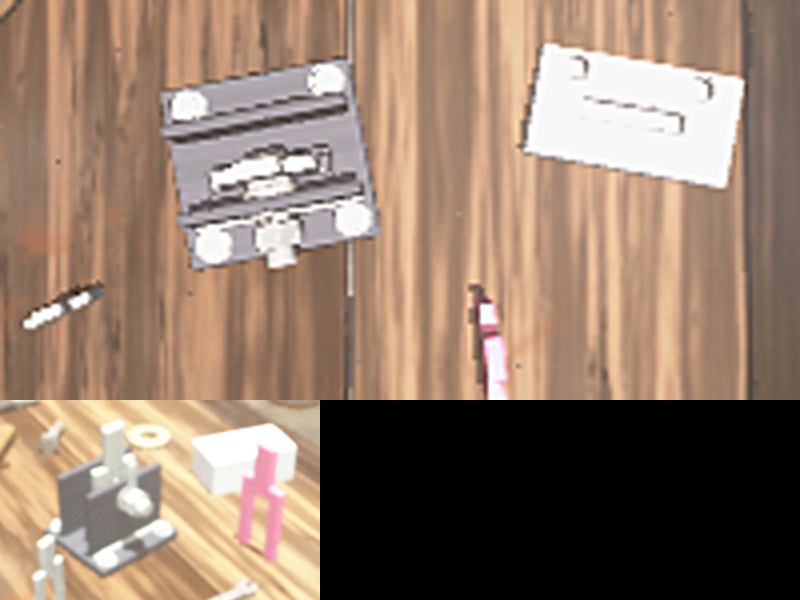

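The crop confirms it: the fork in the bracket is the larger grey one, with its tab at about (265,165) in the crop. The free grey one is much smaller, and the third is pink. Next I refine the bracket and rack poses.

```bash
cat >> h.py <<'E'
def fitrect(W,c,rad,lo,hi,sx,sy,yaw0):
    """outline fit: centre & yaw of rectangle sx*sy (x,y) from points in a height band"""
    P=W.reshape(-1,3); P=P[np.isfinite(P).all(1)]
    P=P[(P[:,2]>lo)&(P[:,2]<hi)&(np.hypot(P[:,0]-c[0],P[:,1]-c[1])<rad)][:,:2]
    best=None
    for yaw in np.deg2rad(np.arange(yaw0-6,yaw0+6,.25)):
        R=np.array([[np.cos(yaw),-np.sin(yaw)],[np.sin(yaw),np.cos(yaw)]]); q=P@R
        l,h=np.percentile(q,1,0),np.percentile(q,99,0)
        k=(h-l).prod()
        if best is None or k<best[0]: best=(k,np.rad2deg(yaw),R@((l+h)/2),h-l)
    return len(P),best[1],best[2],best[3]
E
python3 - <<'E'
from h import *
np.set_printoptions(precision=4,suppress=True)
T=np.load("pics/top1.npz")["W"]; S=np.load("pics/scene1.npz")["W"]
print("base",fitrect(T,(.545,-.132),.078,.006,.09,0,0,10.5))
print("plates",fitrect(T,(.545,-.132),.078,.08,.092,0,0,10.5))
print("tab",fitrect(T,(.541,-.132),.03,.13,.16,0,0,10.5))
print("scene tab",fitrect(S,(.541,-.132),.03,.11,.16,0,0,10.5))
print("rack",fitrect(T,(.573,-.333),.075,.038,.052,0,0,-10))
print("rack scene",fitrect(S,(.573,-.333),.075,.038,.052,0,0,-10))
m=camera_model("wrist"); print(m["fx"], -np.array(m["R"]).T@np.array(m["t"]), np.array(m["R"]))
# plate directions: points z 82-92 in bracket frame
y=np.deg2rad(10.5);R=np.array([[np.cos(y),-np.sin(y)],[np.sin(y),np.cos(y)]])
P=T.reshape(-1,3);P=P[(P[:,2]>.080)&(P[:,2]<.093)]
for yaw in(9,10,10.5,11,12):
    y=np.deg2rad(yaw);R=np.array([[np.cos(y),-np.sin(y)],[np.sin(y),np.cos(y)]])
    q=(P[:,:2]-[.547,-.131])@R; 
    f=q[(q[:,0]>.015)&(q[:,0]<.035)&(abs(q[:,1])<.055)]; g=q[(q[:,0]<-.015)&(q[:,0]>-.029)&(abs(q[:,1])<.055)]
    print(yaw,len(f),f.mean(0),f[:,0].std(),np.polyfit(f[:,1],f[:,0],1)[0],len(g),g.mean(0),g[:,0].std(),np.polyfit(g[:,1],g[:,0],1)[0])
E
```

```text
base (2034, np.float64(10.75), array([ 0.5469, -0.1308]), array([0.1029, 0.1074]))
plates (384, np.float64(11.0), array([ 0.5414, -0.1315]), array([0.0674, 0.0969]))
tab (57, np.float64(10.0), array([ 0.5413, -0.1319]), array([0.0095, 0.0228]))
scene tab (177, np.float64(5.75), array([ 0.5374, -0.1305]), array([0.0098, 0.0243]))
rack (1190, np.float64(-10.5), array([ 0.5728, -0.3333]), array([0.059 , 0.1081]))
rack scene (586, np.float64(-10.0), array([ 0.5705, -0.3323]), array([0.0617, 0.1095]))
291.6603310420839 [ 0.2526 -0.6026  0.3826] [[ 0.2702 -0.9628 -0.0025]
 [-0.9233 -0.2599  0.2827]
 [-0.2728 -0.0741 -0.9592]]
9 181 [0.0241 0.0011] 0.002528637348531899 -0.031176091850993536 190 [-0.0234  0.0001] 0.0028413096090526974 -0.03093785500269289
10 181 [0.0241 0.0007] 0.002395519983498816 -0.013830234905714422 190 [-0.0234  0.0005] 0.002732822012709351 -0.01363995041183845
10.5 181 [0.0241 0.0005] 0.0023664628763225776 -0.005161051335618322 190 [-0.0234  0.0007] 0.002709586175280825 -0.004994667592776747
11 181 [0.0241 0.0003] 0.0023639155591583523 0.003507361855985392 190 [-0.0234  0.0009] 0.002707901470202078 0.003649875927564915
12 181 [ 0.0241 -0.0002] 0.0024378130448224817 0.02084705304159304 190 [-0.0234  0.0013] 0.0027688351598470257 0.020941863541181178
```

```bash
cat >> h.py <<'E'
from scipy.spatial.transform import Rotation as Ro
def to(p,rpy,frm=None):
    """tool-frame shift mm + rotvec deg from current (measured) pose to world target"""
    s=status.observe(); p0,r0=frm or (s["position"],s["ee_rot"])
    A=Ro.from_euler("xyz",r0); B=Ro.from_euler("xyz",rpy)
    print("shift",np.round(A.inv().apply(np.array(p)-p0)*1000,1),"turn",np.round((A.inv()*B).as_rotvec(degrees=True),2))
E
python3 -c "
from h import *
to([.5413,-.1317,.245],[np.pi,0,1.759])"
```

```text
shift [ 485.3 -375.7   -7.7] turn [ -0.11  -0.1  -85.03]
```

```bash
python3 -m handwheel '[[50,-38,-10,0,0,-8,0],[100,-77,-10,0,0,-16,0],[145,-112,-10,0,0,-24,0],[190,-147,-10,0,0,-32,0],[230,-178,-10,0,0,-40,0],[270,-209,-10,0,0,-47,0],[310,-240,-10,0,0,-54,0],[350,-271,-10,0,0,-61,0],[385,-298,-10,0,0,-68,0.2],[420,-325,-10,0,0,-74,0.4],[455,-352,-10,0,0,-80,0.6],[475,-368,-9,0,0,-85,0.6],[485,-376,-9,0,0,-85,0.6],[485,-376,-9,0,0,-85,0.6],[485,-376,-9,0,0,-85,0.6]]' 20
python3 - <<'E'
from h import *
np.set_printoptions(precision=4,suppress=True)
st()
im,d,W=cloud("wrist"); cv2.imwrite("pics/w1.png",im); np.savez("pics/w1.npz",im=im,W=W)
print("tab",fitrect(W,(.541,-.132),.03,.132,.16,0,0,10.5))
print("plates",fitrect(W,(.545,-.132),.078,.08,.092,0,0,10.5))
print("base",fitrect(W,(.545,-.132),.078,.006,.09,0,0,10.5))
to([.5413,-.1317,.131],[np.pi,0,1.759])
E
```

```text
time_s: 1.6
position: [0.5401, -0.1339, 0.2459]
ee_rot: [-3.139, 0.001, 1.756]
ft_force: [-0.0, -1.5, -0.8]
grip_width: 0.0416
grasp_force: 0.0
{'time_s': 1.6, 'joint_positions': [0.509, 0.496, -0.471, 1.677, 0.256, 1.032, 0.14], 'position': [0.54, -0.134, 0.246], 'ee_rot': [-3.139, 0.001, 1.756], 'ft_force': [-0.03, -1.536, -0.768], 'grip_width': 0.042, 'grasp_force': 0.0}
tab (285, np.float64(10.5), array([ 0.5396, -0.1288]), array([0.0091, 0.023 ]))
plates (1385, np.float64(10.75), array([ 0.5442, -0.1276]), array([0.0579, 0.0968]))
base (6203, np.float64(11.25), array([ 0.5446, -0.1274]), array([0.103 , 0.1066]))
shift [  2.9   2.3 115. ] turn [-0.13  0.08 -0.26]
```

View pics/w1.png

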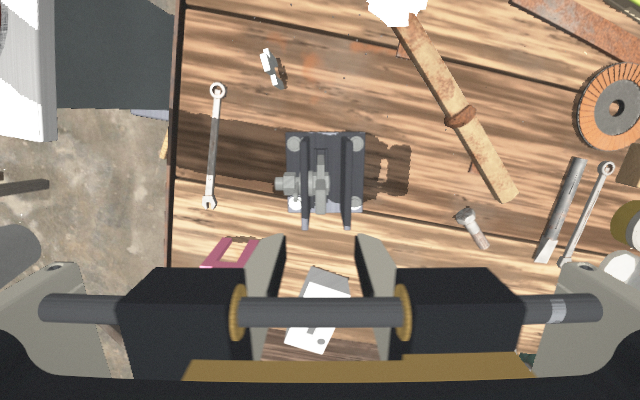

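The wrist view shows the fork tab at (320,180), midway between the fingers (275 and 370). The thin-axis alignment is good, so I descend and grip.

```bash
python3 -m handwheel '[[3,1.5,35,0,0,0,0.6],[3,1.5,75,0,0,0,0.6],[3,1.5,105,0,0,0,0.6],[3,1.5,114,0,0,0,0.6],[3,1.5,114,0,0,0,0.6],[3,1.5,114,0,0,0,0.8],[3,1.5,114,0,0,0,1],[3,1.5,114,0,0,0,1],[3,1.5,114,0,0,0,1],[3,1.5,114,0,0,0,1],[3,1.5,114,0,0,0,1]]' 30
python3 -c "
from h import *
st()"
```

```text
time_s: 2.75
position: [0.5415, -0.1292, 0.1334]
ee_rot: [-3.14, 0.001, 1.758]
ft_force: [-2.4, 0.0, 6.5]
grip_width: 0.0097
grasp_force: 29.9
{'time_s': 2.75, 'joint_positions': [0.46, 0.628, -0.415, 1.809, 0.346, 0.778, 0.053], 'position': [0.542, -0.129, 0.133], 'ee_rot': [-3.14, 0.001, 1.758], 'ft_force': [-2.383, 0.011, 6.452], 'grip_width': 0.01, 'grasp_force': 29.94}
```

```bash
python3 -m handwheel '[[0,0,-10,0,0,0,1],[0,0,-30,0,0,0,1],[0,0,-55,0,0,0,1],[0,0,-80,0,0,0,1],[0,0,-105,0,0,0,1],[0,0,-120,0,0,0,1],[0,0,-120,0,0,0,1],[0,0,-120,0,0,0,1]]' 
python3 - <<'E'
from h import *
np.set_printoptions(precision=4,suppress=True)
st()
im,d,W=cloud("wrist"); cv2.imwrite("pics/w2.png",im)
im,d,W=cloud("top"); cv2.imwrite("pics/t2.png",im[150:300,200:440])
to([.5728,-.3333,.26],[np.pi,0,np.pi/2-.18])
E
```

```text
time_s: 3.55
position: [0.5418, -0.1287, 0.2522]
ee_rot: [-3.141, -0.0, 1.759]
ft_force: [-0.5, 0.7, -2.5]
grip_width: 0.01
grasp_force: 30.0
{'time_s': 3.55, 'joint_positions': [0.505, 0.491, -0.478, 1.668, 0.253, 1.045, 0.136], 'position': [0.542, -0.129, 0.252], 'ee_rot': [-3.141, -0.0, 1.759], 'ft_force': [-0.499, 0.66, -2.5], 'grip_width': 0.01, 'grasp_force': 29.979}
shift [-206.8   -7.1   -9. ] turn [-0.14 -0.04 21.06]
```

View pics/w2.png

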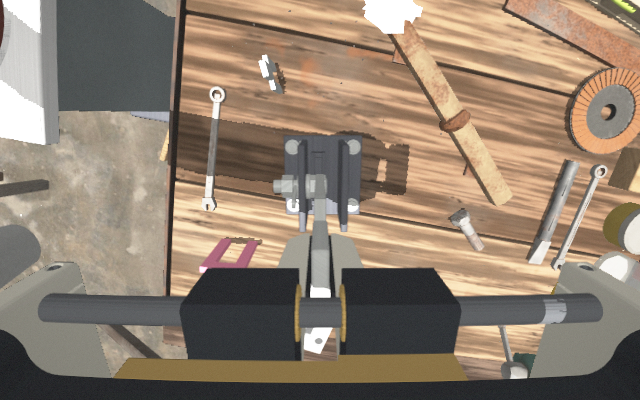

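Fork is held upright; its tab sits between the fingers at (320,250) and the bracket is empty at (320,185). I move above the rack next.

```bash
python3 -m handwheel '[[-30,0,0,0,0,3,1],[-70,-2,0,0,0,7,1],[-110,-4,0,0,0,11,1],[-150,-5,0,0,0,15,1],[-185,-6,0,0,0,19,1],[-200,-6,0,0,0,21,1],[-204,-6,0,0,0,21,1],[-204,-6,0,0,0,21,1],[-204,-6,20,0,0,21,1],[-204,-6,40,0,0,21,1],[-204,-6,54,0,0,21,1],[-204,-6,54,0,0,21,1],[-204,-6,54,0,0,21,1],[-204,-6,54,0,0,21,1]]' 
python3 - <<'E'
from h import *
np.set_printoptions(precision=4,suppress=True)
st()
im,d,W=cloud("wrist"); cv2.imwrite("pics/w3.png",im);np.savez("pics/w3.npz",W=W,im=im)
print("rack wrist",fitrect(W,(.573,-.333),.075,.036,.055,0,0,-10))
im,d,W=cloud("top"); np.savez("pics/t3.npz",W=W,im=im)
cv2.imwrite("pics/t3.png",im)
to([.5737,-.3308,.18],[np.pi,0,np.pi/2-.18])
E
```

```text
time_s: 5.05
position: [0.5751, -0.3302, 0.1998]
ee_rot: [3.139, 0.0, 1.392]
ft_force: [-0.1, -0.3, -1.5]
grip_width: 0.0098
grasp_force: 30.0
{'time_s': 5.05, 'joint_positions': [0.674, 0.688, -0.337, 1.425, 0.242, 1.067, 0.113], 'position': [0.575, -0.33, 0.2], 'ee_rot': [3.139, 0.0, 1.392], 'ft_force': [-0.068, -0.287, -1.532], 'grip_width': 0.01, 'grasp_force': 29.979}
rack wrist (4120, np.float64(-11.0), array([ 0.572 , -0.3265]), array([0.059 , 0.1004]))
shift [-0.6 -1.1 19.7] turn [0.13 0.03 0.07]
```

View pics/w3.png

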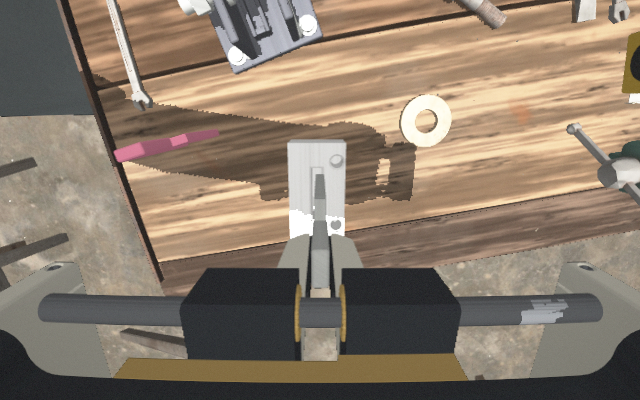

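```bash
python3 - <<'E'
from h import *
np.set_printoptions(precision=4,suppress=True)
def an(f,c,fork=True):
    W=np.load(f)["W"]; P=W.reshape(-1,3);P=P[np.isfinite(P).all(1)]
    y=np.deg2rad(-10.3);R=np.array([[np.cos(y),-np.sin(y)],[np.sin(y),np.cos(y)]])
    q=P.copy(); q[:,:2]=(P[:,:2]-[.5728,-.3333])@R
    k=q[(abs(q[:,0])<.045)&(abs(q[:,1])<.075)]
    r=k[(k[:,2]>.040)&(k[:,2]<.050)]
    print(f,"rack top x",np.percentile(r[:,0],[1,99]),"y",np.percentile(r[:,1],[1,99]))
    for lo,hi in((.075,.09),(.09,.12),(.12,.145),(.145,.165)):
        g=k[(k[:,2]>lo)&(k[:,2]<hi)&(abs(k[:,0])<.025)]
        if len(g)>5: print(lo,len(g),"x",np.percentile(g[:,0],[2,50,98]),"y",np.percentile(g[:,1],[2,98]))
    s=k[(abs(k[:,0])<.012)&(k[:,2]>.01)&(k[:,2]<.038)&(abs(k[:,1])<.035)]
    if len(s)>5: print("slot",len(s),np.percentile(s[:,0],[2,50,98]),np.percentile(s[:,1],[2,98]))
an("pics/w3.npz",0);an("pics/t3.npz",0);an("pics/top1.npz",0)
E
```

```text
pics/w3.npz rack top x [-0.0316  0.0276] y [-0.0435  0.0568]
0.075 26 x [-0.0025  0.0012  0.0049] y [0.0303 0.031 ]
0.09 71 x [-0.0023  0.0012  0.005 ] y [0.03  0.031]
0.12 85 x [-0.0026  0.0012  0.005 ] y [0.0299 0.0309]
0.145 358 x [-0.0022  0.0012  0.0052] y [0.0152 0.0308]
slot 183 [-0.0075 -0.0059  0.0035] [-0.0269  0.0251]
pics/t3.npz rack top x [-0.0294  0.0297] y [0.0135 0.0548]
0.09 7 x [-0.0009  0.0003  0.0048] y [0.0258 0.0288]
slot 14 [-0.003   0.001   0.0056] [0.0187 0.0263]
pics/top1.npz rack top x [-0.0295  0.0296] y [-0.054  0.054]
slot 120 [-0.0031  0.002   0.0059] [-0.0285  0.0249]
```

```bash
python3 -m handwheel '[[-1,-2.7,10,0,0,0,1],[-1,-2.7,22,0,0,0,1],[-1,-2.7,28,0,0,0,1],[-1,-2.7,28,0,0,0,1],[-1,-2.7,28,0,0,0,1],[-1,-2.7,28,0,0,0,1]]' 
python3 - <<'E'
from h import *
np.set_printoptions(precision=4,suppress=True)
st()
im,d,W=cloud("wrist"); np.savez("pics/w4.npz",W=W,im=im)
P=W.reshape(-1,3);P=P[np.isfinite(P).all(1)]
y=np.deg2rad(-10.3);R=np.array([[np.cos(y),-np.sin(y)],[np.sin(y),np.cos(y)]])
q=P.copy(); q[:,:2]=(P[:,:2]-[.5728,-.3333])@R
k=q[(abs(q[:,0])<.045)&(abs(q[:,1])<.075)]
r=k[(k[:,2]>.040)&(k[:,2]<.050)]
print("rack top",np.percentile(r[:,0],[1,99]),np.percentile(r[:,1],[1,99]))
for lo,hi in((.053,.07),(.07,.09),(.09,.11),(.11,.14)):
    g=k[(k[:,2]>lo)&(k[:,2]<hi)&(abs(k[:,0])<.025)]
    if len(g)>5: print(lo,len(g),"x",np.percentile(g[:,0],[2,50,98]),"y",np.percentile(g[:,1],[2,98]))
cv2.imwrite("pics/w4.png",cv2.resize(im[100:300,220:420],None,fx=3,fy=3))
E
```

```text
time_s: 5.75
position: [0.5715, -0.3308, 0.1705]
ee_rot: [3.141, -0.0, 1.392]
ft_force: [0.3, -0.5, -2.1]
grip_width: 0.0099
grasp_force: 30.0
{'time_s': 5.75, 'joint_positions': [0.675, 0.713, -0.33, 1.465, 0.253, 1.005, 0.105], 'position': [0.572, -0.331, 0.17], 'ee_rot': [3.141, -0.0, 1.392], 'ft_force': [0.272, -0.467, -2.102], 'grip_width': 0.01, 'grasp_force': 29.993}
rack top [-0.0315  0.0276] [-0.0328  0.0565]
0.053 34 x [-0.006  -0.0024  0.0013] y [0.029  0.0296]
0.07 56 x [-0.0058 -0.0023  0.0016] y [0.0288 0.0297]
0.09 63 x [-0.006  -0.0023  0.0016] y [0.0288 0.0297]
0.11 418 x [-0.0061 -0.0023  0.0018] y [0.0138 0.0295]
```

View pics/w4.png

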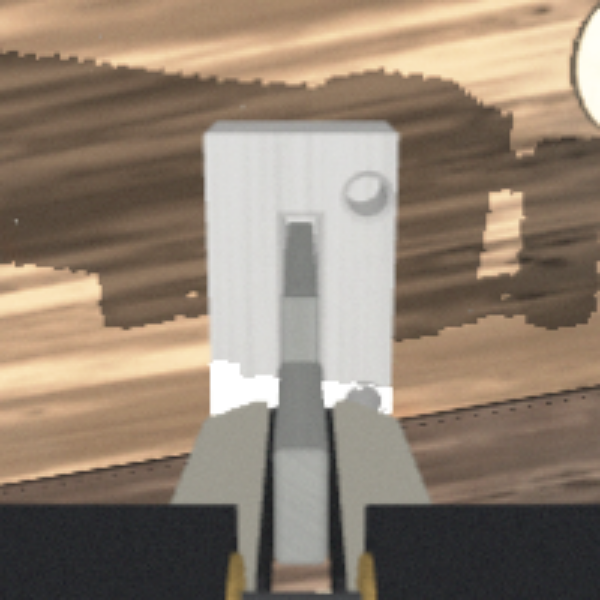

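The fork's near leg at (300,255) is centred over the slot (280–322, top edge 213), and the numbers agree within 0.5 mm. I insert it now.

```bash
python3 -m handwheel '[[0,0,5,0,0,0,1],[0,0,10,0,0,0,1],[0,0,16,0,0,0,1],[0,0,22,0,0,0,1],[0,0,27,0,0,0,1],[0,0,30,0,0,0,1],[0,0,32,0,0,0,1],[0,0,32,0,0,0,1],[0,0,32,0,0,0,1]]'
```

```text
time_s: 6.7
position: [0.5716, -0.331, 0.1386]
ee_rot: [3.141, 0.0, 1.392]
ft_force: [0.1, 1.0, -1.0]
grip_width: 0.0101
grasp_force: 30.0
```

```bash
python3 -m handwheel '[[0,0,1,0,0,0,1],[0,0,2,0,0,0,1],[0,0,2,0,0,0,1],[0,0,2,0,0,0,1]]'; python3 -m handwheel '[[0,0,0,0,0,0,0.7],[0,0,0,0,0,0,0.6],[0,0,0,0,0,0,0.6],[0,0,0,0,0,0,0.6],[0,0,0,0,0,0,0.6]]'; python3 -m handwheel '[[0,0,-20,0,0,0,0.6],[0,0,-50,0,0,0,0.6],[0,0,-80,0,0,0,0.6],[0,0,-110,0,0,0,0.6],[0,0,-120,0,0,0,0.6],[0,0,-120,0,0,0,0.6]]'
python3 - <<'E'
from h import *
np.set_printoptions(precision=4,suppress=True)
st()
im,d,W=cloud("wrist"); cv2.imwrite("pics/w5.png",im)
P=W.reshape(-1,3);P=P[np.isfinite(P).all(1)]
y=np.deg2rad(-10.3);R=np.array([[np.cos(y),-np.sin(y)],[np.sin(y),np.cos(y)]])
q=P.copy(); q[:,:2]=(P[:,:2]-[.5728,-.3333])@R
k=q[(abs(q[:,0])<.045)&(abs(q[:,1])<.075)]
g=k[(k[:,2]>.12)&(k[:,2]<.17)&(abs(k[:,0])<.02)&(abs(k[:,1])<.02)]
t=g[g[:,2]>.135]; print("tab top",len(t),np.median(t,0),"r",np.percentile(k[k[:,2]>.09][:,1],[1,99]))
r=k[(k[:,2]>.040)&(k[:,2]<.050)]; print("rack",np.median(r[:,2]),np.percentile(r[:,0],[1,99]),np.percentile(r[:,1],[1,99]))
E
```

```text
time_s: 7.1
position: [0.5718, -0.331, 0.1385]
ee_rot: [3.14, 0.001, 1.392]
ft_force: [-2.0, 1.2, 6.7]
grip_width: 0.0101
grasp_force: 30.0
time_s: 7.6
position: [0.5713, -0.3309, 0.1362]
ee_rot: [-3.141, -0.0, 1.392]
ft_force: [-0.1, -0.6, 0.3]
grip_width: 0.0369
grasp_force: 0.0
time_s: 8.2
position: [0.5721, -0.3311, 0.2579]
ee_rot: [3.138, 0.001, 1.392]
ft_force: [-0.1, 0.8, -1.3]
grip_width: 0.0374
grasp_force: 0.0
{'time_s': 8.2, 'joint_positions': [0.681, 0.636, -0.348, 1.354, 0.221, 1.186, 0.135], 'position': [0.572, -0.331, 0.258], 'ee_rot': [3.138, 0.001, 1.392], 'ft_force': [-0.069, 0.833, -1.264], 'grip_width': 0.037, 'grasp_force': 0.0}
tab top 281 [-0.0025  0.004   0.1445] r [-0.0002  0.0397]
rack 0.0438007005933009 [-0.0316  0.0274] [-0.0519  0.0563]
```

The tab top stands 100.7 mm above the rack top (101 expected), so the fork is fully home. Next is the head: I turn the tool so that it closes along the bracket's y.

```bash
python3 -c "
from h import *
to([.5413,-.131,.245],[np.pi,0,.1885])"
```

```text
shift [191.3 -64.9  11. ] turn [-2.000e-02  1.000e-02  6.895e+01]
```

```bash
python3 -m handwheel '[[35,-12,0,0,0,5,0.5],[75,-25,0,0,0,13,0.4],[115,-39,3,0,0,21,0.3],[155,-53,6,0,0,29,0.3],[180,-61,9,0,0,37,0.3],[191,-65,11,0,0,45,0.3],[191,-65,11,0,0,53,0.3],[191,-65,11,0,0,61,0.3],[191,-65,11,0,0,69,0.3],[191,-65,11,0,0,69,0.3],[191,-65,11,0,0,69,0.3],[191,-65,11,0,0,69,0.3]]'
python3 - <<'E'
from h import *
np.set_printoptions(precision=4,suppress=True)
st()
im,d,W=cloud("wrist"); cv2.imwrite("pics/w6.png",im); np.savez("pics/w6.npz",W=W,im=im)
print("plates",fitrect(W,(.545,-.132),.078,.08,.092,0,0,10.5))
print("base",fitrect(W,(.545,-.132),.078,.006,.09,0,0,10.5))
P=W.reshape(-1,3);P=P[np.isfinite(P).all(1)]
y=np.deg2rad(10.8);R=np.array([[np.cos(y),-np.sin(y)],[np.sin(y),np.cos(y)]])
q=P.copy(); q[:,:2]=(P[:,:2]-[.5413,-.1316])@R
k=q[(abs(q[:,0])<.011)&(abs(q[:,1])<.03)&(q[:,2]>.055)&(q[:,2]<.1)]
print("head",len(k)); 
for b in np.arange(-.02,.02,.004):
    s=k[(k[:,1]>=b)&(k[:,1]<b+.004)]
    if len(s)>3: print(round(b+.002,3),np.median(s[:,2]),np.percentile(s[:,0],[2,98]))
t=q[(q[:,0]<-.022)&(q[:,0]>-.036)&(abs(q[:,1])<.04)&(q[:,2]>.093)&(q[:,2]<.125)]
print("pointer",len(t),np.median(t,0) if len(t) else 0)
E
```

```text
time_s: 9.45
position: [0.541, -0.1313, 0.2446]
ee_rot: [-3.141, 0.002, 0.189]
ft_force: [-0.5, -0.1, 0.5]
grip_width: 0.065
grasp_force: 0.0
{'time_s': 9.45, 'joint_positions': [0.241, 0.463, -0.064, 1.687, 0.034, 0.995, -1.216], 'position': [0.541, -0.131, 0.245], 'ee_rot': [-3.141, 0.002, 0.189], 'ft_force': [-0.453, -0.125, 0.518], 'grip_width': 0.065, 'grasp_force': 0.0}
plates (1522, np.float64(10.75), array([ 0.545 , -0.1282]), array([0.0582, 0.0964]))
base (6963, np.float64(12.75), array([ 0.5467, -0.1281]), array([0.1025, 0.1048]))
head 490
-0.01 0.06871377057431723 [-0.0106  0.0083]
-0.006 0.07185414973615531 [-0.0101  0.0094]
-0.002 0.07533168209133118 [-0.0104  0.0096]
0.002 0.07616290391405149 [-0.0101  0.0096]
0.006 0.07523468647899569 [-0.0104  0.0095]
0.01 0.07421668911213884 [-0.0105  0.0095]
0.014 0.06758070477439393 [-0.0105  0.0088]
pointer 75 [-0.025  -0.0066  0.1029]
```

View pics/w6.png

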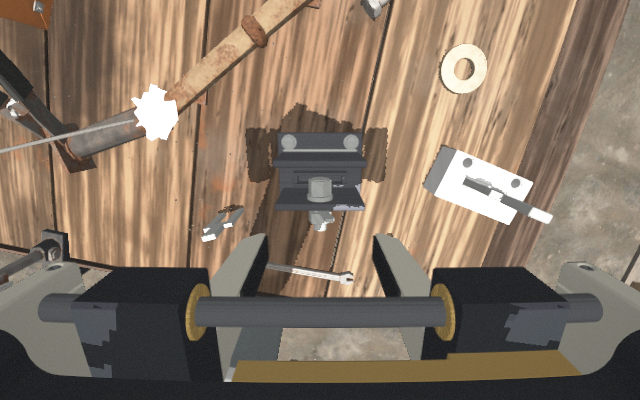

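The wrist view shows the exposed head at (320,187), centred between the fingers. The pointer at (322,218) leans to −y, and the fork stands in the block at (490,190). I compute the tilted approach.

```bash
python3 - <<'E'
from h import *
a=.27;yw=.1885
B=Ro.from_euler("xyz",[np.pi+a,0,yw]); h=np.array([.5421,-.1304,.065])
for back in(.12,.0): to(h-B.apply([0,0,back]),[np.pi+a,0,yw])
print("vertical at head"); to(h,[np.pi,0,yw])
E
```

```text
shift [ 1.3 31.2 64.2] turn [15.44  0.06  0.02]
shift [  1.4  -0.7 179.9] turn [15.44  0.06  0.02]
vertical at head
shift [  1.4  -0.7 179.9] turn [-0.03  0.06  0.02]
```

```bash
python3 -m handwheel '[[1,15,0,5,0,0,0.3],[1.4,31,20,10,0,0,0.3],[1.4,31,50,15.5,0,0,0.3],[1.4,31,64,15.5,0,0,0.3],[1.4,23,93,15.5,0,0,0.3],[1.4,15,122,15.5,0,0,0.3],[1.4,9,143,15.5,0,0,0.3],[1.4,5,158,15.5,0,0,0.3],[1.4,2,170,15.5,0,0,0.3],[1.4,-0.7,179,15.5,0,0,0.3],[1.4,-0.7,179,15.5,0,0,0.3],[1.4,-0.7,179,15.5,0,0,0.3]]' 30
python3 -c "
from h import *
st()"
```

```text
time_s: 10.7
position: [0.5431, -0.1307, 0.0669]
ee_rot: [-2.872, -0.001, 0.187]
ft_force: [0.2, 0.2, -0.3]
grip_width: 0.065
grasp_force: 0.0
{'time_s': 10.7, 'joint_positions': [0.425, 0.759, -0.167, 1.756, -0.179, 0.768, -0.95], 'position': [0.543, -0.131, 0.067], 'ee_rot': [-2.872, -0.001, 0.187], 'ft_force': [0.195, 0.236, -0.335], 'grip_width': 0.065, 'grasp_force': 0.0}
```

No contact on the way in. I close on the head.

```bash
python3 -m handwheel '[[0,0,0,0,0,0,0.6],[0,0,0,0,0,0,0.8],[0,0,0,0,0,0,1],[0,0,0,0,0,0,1],[0,0,0,0,0,0,1],[0,0,0,0,0,0,1],[0,0,0,0,0,0,1]]' 25
```

```text
time_s: 11.4
position: [0.5427, -0.1307, 0.0665]
ee_rot: [-2.872, -0.0, 0.187]
ft_force: [0.5, -0.8, 0.7]
grip_width: 0.0234
grasp_force: 25.0
```

It grips squarely: 23.4 mm opening with little side force. I turn it back.

```bash
python3 -m handwheel '[[0,0,0,-2,0,0,1],[0,0,0,-4,0,0,1],[0,0,0,-6,0,0,1],[0,0,0,-8,0,0,1],[0,0,0,-10,0,0,1],[0,0,0,-12,0,0,1],[0,0,0,-14,0,0,1],[0,0,0,-15.5,0,0,1],[0,0,0,-15.5,0,0,1],[0,0,0,-15.5,0,0,1],[0,0,0,-15.5,0,0,1],[0,0,0,-15.5,0,0,1]]' 30
python3 - <<'E'
from h import *
st()
im,d,W=cloud("scene"); cv2.imwrite("pics/s7.png",cv2.resize(im[170:280,240:400],None,fx=5,fy=5,interpolation=cv2.INTER_CUBIC))
E
```

```text
time_s: 12.6
position: [0.5427, -0.1303, 0.0665]
ee_rot: [-3.141, -0.0, 0.187]
ft_force: [1.4, -0.0, 0.1]
grip_width: 0.0236
grasp_force: 30.0
{'time_s': 12.6, 'joint_positions': [0.178, 0.698, 0.03, 1.864, -0.036, 0.581, -1.152], 'position': [0.543, -0.13, 0.067], 'ee_rot': [-3.141, -0.0, 0.187], 'ft_force': [1.356, -0.008, 0.098], 'grip_width': 0.024, 'grasp_force': 30.0}
```

View pics/s7.png

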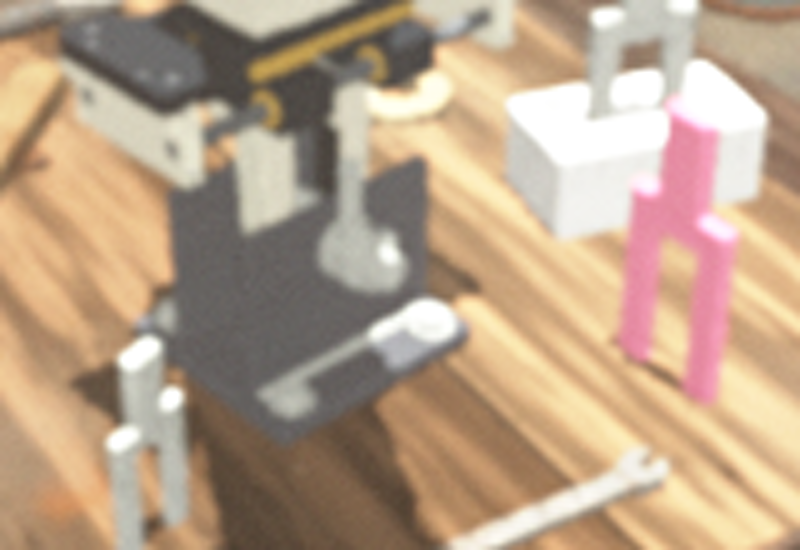

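The pointer at (350,90–240) stands upright, the fork sits in the block at (640,60), and the head is gripped at 30 N. Handing in.

```bash
python3 -c "
from bench import workorder
print(workorder.finish_job())"
```

```text
the job is handed in; nothing more can be done
None
```

I handed the job in at about 12.7 s of the 56 s allowed: the fork stands fully home in the block, let go, and the head is gripped at 30 N with the pointer upright; no verdict came back from the judging.

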